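Draw the blue crimp head from its tight case cutout and stand it in the cap tray

TASK

Get the blue crimp head ready for the press: take it by its protruding blue end, work it up out of its tight cutout in the green tool case, and gently set it down upright in the empty bay of the black cap tray, letting go only once it stands there. Leave the red and the yellow heads in their cutouts.

Things in the scene. Friction and masses are not known exactly. Their poses are not given: they have to be found in the camera images.
- blue_head_mid (a point): Centre, half-way up, of the head to take: round, upright, 75 mm tall, 0.16 kg. Below, a steel bell 28 mm wide, 30 high; above, a straight shank 18 mm wide, 45 long, in a blue sleeve; 43 mm of it stands above the case. z up; at the start x points across the case, y along the row of heads. Grip the shank on its +x and -x sides, away from neighbours. Pull 30 mm straight up to free it.
- red_head_mid (a point): Centre of a bystander head with a red sleeve, else like the blue one; it stays in its cutout. The fixed case (112 x 232 mm, 42 mm high, green rim) holds the three heads in a row 70 mm apart, in any order. In each cutout two spring-backed rubber pads squeeze the bell along x, about 10 N each: a straight pull takes some 8 to 15 N, less with small twists about z.
- yellow_head_mid (a point): Centre of a bystander head with a yellow sleeve, else like the blue one; it stays in its cutout.
- bay (a point): Centre of the empty bay's floor, 4 mm above the bench, in the black cap tray (fixed, 110 x 200 mm, walls 4 mm thick, rim 16 mm above this floor). Inside, the bay measures 102 mm along x and 94 along y. The tray's other bay, on the -y side, holds loose grey caps. z points up.

How it is judged:
By the outcome, as a careful person would: the job done as asked, in the order asked, and still so for the second after the job is handed in, with the robot touching nothing.
It also fails if it takes over 38 s, if anything falls off the work surface, if the arm or the gripper's body presses on something with over 40 N, if the wrist force passes 120 N, or if a joint passes its speed limit or range.

ROBOT

A 6-joint arm with a two-finger parallel gripper is mounted at the origin on the work surface. World frame = base frame: x ahead of the robot, y to its left, z up, the work surface at z = 0. Lengths are in m, angles in degrees, forces in N, time in s.
With the tool pointing down it reaches from about 0.275 to 0.975 m from the base axis. Payload 8.4 kg.
Tool frame: the origin (TCP) lies between the finger pads; the fingertips stand 19 mm ahead of it and the grasp point (between the pads) is the TCP (manip.tcp_to_tips is the distance from the TCP to the fingertips, in m); z points along the fingers, y is the line along which they close (so a half turn about z gives the same grasp; the last joint's range is limited). The gripper opens to 92 mm and grips with 3 to 60 N. Pads are 20 mm wide; open, the fingers measure 128 mm over their backs; the gripper's body (75 mm by 189 mm) begins 69 mm behind the grasp point.
Start: joints at [-64.939, 20.225, 93.587, -0, 66.188, -0.138], TCP at [0.266, -0.566, 0.234] pointing down, gripper open.
Joint ranges: [-150.9, 150.9], [-52.94, 120.26], [3.33, 152.33], [-74.26, 254.26], [0, 154.13], [-172.89, 172.89]. Speed limits (degrees/s): [127.2, 127.2, 159.86, 180, 180, 180].

INTERFACE

Orientations are given as [roll, pitch, yaw] about the fixed x, y, z axes, in that order (R = Rz(yaw) Ry(pitch) Rx(roll)).
In Python, from plant import manip gives the robot as it stands.
- The arm moves only by the shell command python3 -m pendant 'ROWS' [OPENING]. ROWS is JSON, a list of rows, each a list of 4 numbers: the shift along the world's x, y, z in cm, then the turn about the world's z in degrees. In form: [[tx, ty, tz, roll], ...]. A call has 1 to 8 rows; each row shifts and turns the commanded pose from where the row before left it; what a row does not reach is not made up. A row lasts 1/12 s, in which the tool goes at most 41.7 mm and 7.16 degrees, less where a joint would pass 70% of its speed; a pose out of reach is approached as far as the arm can. A call with a gripper value outside its range is refused whole. OPENING is the closure in counts, from 0 (fully open) to 255 (shut), set as the call begins (- or left out, the last holds). The fingers move at their own pace and stop on an object; the grip force is fixed at half the most. Time passes only in rows, so rows that do not move let the fingers close. It gives the time, the measured TCP pose, the force, the opening and the grip force at its end, in the units of the state.
- manip.sense(): the state, without advancing time (a new reading comes with each control period).
- manip.camera(name): name is "side" or "top" or "wrist"; returns a dict with "frame" (480x640x3 uint8, blue, green, red), "K" (3x3 intrinsics, pixels), "world_from_camera" (4x4, takes a point from camera to world coordinates). Camera axes: x right, y down, z forward; pixel columns grow to the right and rows downward; lengths in m; the calibration is good to about 2 mm. A picture is of the moment at which its call begins. There is no depth.
- manip.finish_job(): hands the job in; it is judged then, once.
The state is a dict: "clock": time; "joint_pos": joint angles; "qvel": joint speeds; "effort": joint torques, N m; "tool_pos": TCP position; "tool_rot": TCP orientation; "contact_force": force on the tool from outside, world axes, zero at the start; "torque": the same for the moment, N m; "finger_gap": opening from 0.0 (shut) to 1.0 (fully open); "finger_force": force on a finger pad.
Only numpy, scipy, OpenCV 4.12 (cv2) and the standard library are available. Lean on these libraries where they do the work, as an engineer would, in place of code of your own. Each camera call takes 0.05 s, during which the arm holds its last target. There are 200 camera calls.

## Working session

There is one attempt and no reset: what is moved stays moved. The work goes in short steps, Python scripts to look and compute and a shell command to move; the robot and the scene stay as the last step left them, time stands still between calls to the robot, and variables do not carry over. Pictures are saved under pics/ and viewed, at most 10 in all, crops included, and the job is handed in when it is done.

```bash
mkdir -p pics
python3 - <<'E'
from plant import manip
import cv2,numpy as np
s=manip.sense();print(s)
ims=[]
for n in("top","side"):
    c=manip.camera(n);np.savez(f"{n}0.npz",**c);print(n,c["K"].round(1).tolist(),c["world_from_camera"].round(3).tolist())
    cv2.imwrite(f"pics/{n}0.png",c["frame"])
E
```

```text
{'clock': 0.0, 'joint_pos': array([-6.49395178e+01,  2.02616258e+01,  9.36263589e+01,  9.19204155e-04,
        6.61880843e+01, -1.41266734e-01]), 'qvel': array([ 0.01319529, -0.03652968, -0.01164572, -0.08951302, -0.01056499,
        0.03828834]), 'effort': array([ 3.91041649e-04, -5.93835068e+01, -3.34209430e+01,  6.98282174e-02,
        2.33504840e-02, -1.73308345e-04]), 'tool_pos': array([ 0.26590839, -0.56512125,  0.23289335]), 'tool_rot': array([-1.79923933e+02, -1.02801483e-03,  2.52013766e+01]), 'contact_force': array([ 0.23641691,  0.20841006, -0.16908231]), 'torque': array([ 0.04456696, -0.00356913, -0.02884461]), 'finger_force': 0.0, 'finger_gap': 0.9948252452122531}
top [[556.0, 0.0, 319.7], [0.0, 556.0, 233.2], [0.0, 0.0, 1.0]] [[0.024, -0.989, 0.144, 0.403], [-1.0, -0.022, 0.022, 0.0], [-0.018, -0.144, -0.989, 1.028], [0.0, 0.0, 0.0, 1.0]]
side [[486.6, 0.0, 319.6], [0.0, 486.6, 240.1], [0.0, 0.0, 1.0]] [[-0.936, -0.203, 0.288, 0.289], [-0.352, 0.543, -0.762, 0.698], [-0.002, -0.815, -0.58, 0.565], [0.0, 0.0, 0.0, 1.0]]
```

View pics/top0.png

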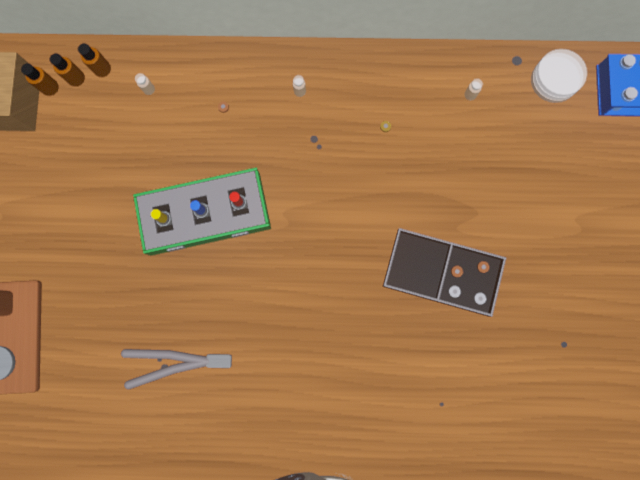

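View pics/side0.png

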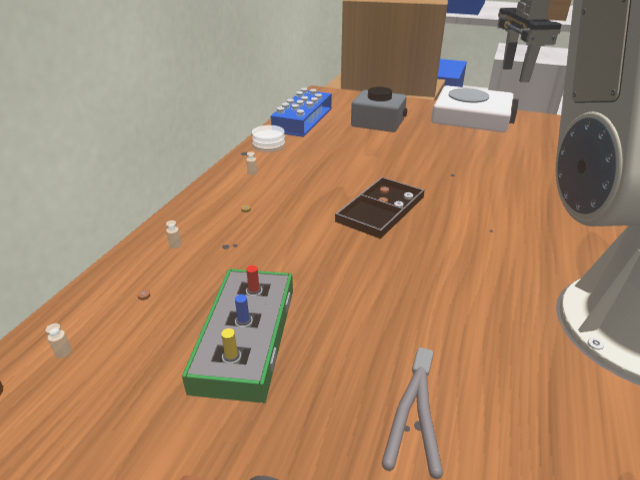

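The top view shows the green case around (201,211), with blue between yellow and red, its top at about (197,206). The tray is near (446,271), with the empty bay at about (418,264). The side view agrees, and it shows the blue sleeve at about (242,310).

```bash
cat > h.py <<'E'
import cv2,numpy as np
def load(n): return dict(np.load(n))
def ray(c,p):
    T=c["world_from_camera"]; d=T[:3,:3]@np.linalg.solve(c["K"],[p[0],p[1],1.]); return T[:3,3],d
def plane(c,p,z):
    o,d=ray(c,p); return o+d*(z-o[2])/d[2]
def mask(c,lo,hi,roi):
    m=cv2.inRange(cv2.cvtColor(c["frame"],cv2.COLOR_BGR2HSV),lo,hi); k=np.zeros_like(m); x0,x1,y0,y1=roi; k[y0:y1,x0:x1]=m[y0:y1,x0:x1]; return k
def big(m): return max(cv2.findContours(m,cv2.RETR_EXTERNAL,cv2.CHAIN_APPROX_NONE)[0],key=cv2.contourArea)
def cen(m): q=cv2.moments(big(m)); return np.array([q["m10"],q["m01"]])/q["m00"]
def tri(c1,p1,c2,p2):
    o1,d1=ray(c1,p1);o2,d2=ray(c2,p2)
    t=np.linalg.lstsq(np.c_[d1,-d2],o2-o1,rcond=None)[0]
    a,b=o1+d1*t[0],o2+d2*t[1]; return (a+b)/2,np.linalg.norm(a-b)
E
python3 - <<'E'
from h import *
t=load("top0.npz");s=load("side0.npz")
rng=dict(blue=((105,120,60),(125,255,255)),red=((0,190,90),(5,255,255)),yellow=((25,150,80),(33,255,255)))
for n,(lo,hi) in rng.items():
    try:
        a=cen(mask(t,lo,hi,(140,265,175,250)));b=cen(mask(s,lo,hi,(190,295,255,375)))
        p,e=tri(t,a,s,b);print(n,a.round(1),b.round(1),p.round(4),round(e,4))
    except Exception as x: print(n,x)
m=mask(t,(45,120,40),(75,255,255),(120,290,150,270));r=cv2.minAreaRect(big(m));
B=np.array([plane(t,q,.042) for q in cv2.boxPoints(r)])[:,:2];print("case",B.round(3).tolist(),B.mean(0),[np.linalg.norm(B[i]-B[i-1]).round(3) for i in range(4)])
m=cv2.inRange(t["frame"],(0,0,0),(70,70,70));k=np.zeros_like(m);k[215:320,375:515]=m[215:320,375:515]
for c in cv2.findContours(k,cv2.RETR_EXTERNAL,cv2.CHAIN_APPROX_NONE)[0]:
    if cv2.contourArea(c)>500:
        r=cv2.minAreaRect(c);B=np.array([plane(t,q,.012) for q in cv2.boxPoints(r)])[:,:2]
        print("bay",r,B.round(3).tolist(),B.mean(0).round(4),[np.linalg.norm(B[i]-B[i-1]).round(3) for i in range(4)])
E
```

```text
blue [196.8 206.6] [240.4 298.2] [0.5857 0.2377 0.0787] 0.0046
red [234.2 196.6] [248.  269.3] [0.6057 0.1733 0.0787] 0.0062
yellow [155.9 213.7] [227.6 333. ] [0.5696 0.3074 0.0802] 0.0011
case [[0.61, 0.369], [0.668, 0.141], [0.558, 0.112], [0.502, 0.337]] [0.58437545 0.23999593] [np.float64(0.113), np.float64(0.236), np.float64(0.113), np.float64(0.232)]
```

Blue measures (0.586, 0.238) with the case yawed about 14.5°, and the sizes, spacing and heights all fit. I'm moving toward it now and will do the bay afterwards.

```bash
python3 -m pendant '[[1.52,3.82,-0.3,3.78],[1.52,3.82,-0.3,3.78],[1.52,3.82,-0.3,3.78],[1.52,3.82,-0.3,3.78],[1.52,3.82,-0.3,3.78],[1.52,3.82,-0.3,3.78],[1.52,3.82,-0.3,3.78]]' 0
python3 -m pendant '[[1.52,3.82,-0.3,3.78],[1.52,3.82,-0.3,3.78],[1.52,3.82,-0.3,3.78],[1.52,3.82,-0.3,3.78],[1.52,3.82,-0.3,3.78],[1.52,3.82,-0.3,3.78],[1.52,3.82,-0.3,3.78]]'
python3 -m pendant '[[1.52,3.82,-0.3,3.78],[1.52,3.82,-0.3,3.78],[1.52,3.82,-0.3,3.78],[1.52,3.82,-0.3,3.78],[1.52,3.82,-0.3,3.78],[1.52,3.82,-0.3,3.78],[1.52,3.82,-0.3,3.78],[0,0,0,0]]'
python3 - <<'E'
from h import *
from plant import manip
t=load("top0.npz")
g=cv2.cvtColor(t["frame"],cv2.COLOR_BGR2HSV)
print(t["frame"][265,415],t["frame"][240,440],t["frame"][255,445])
m=cv2.inRange(t["frame"],(0,0,0),(80,75,75));k=np.zeros_like(m);k[215:320,375:515]=m[215:320,375:515]
n,l,st,c=cv2.connectedComponentsWithStats(k);print(st[:6].tolist())
i=l[265,415]
if i:
    r=cv2.minAreaRect(big((l==i).astype(np.uint8)));B=np.array([plane(t,q,.012) for q in cv2.boxPoints(r)])[:,:2]
    print("bay",r,B.round(3).tolist(),B.mean(0).round(4),[np.linalg.norm(B[j]-B[j-1]).round(3) for j in range(4)])
c=manip.camera("wrist");np.savez("w1.npz",**c);cv2.imwrite("pics/w1.png",c["frame"])
E
```

```text
clock: 0.68
tool_pos: [0.3726, -0.2962, 0.2123]
tool_rot: [-180.0, -0.0, 51.8]
contact_force: [1.5, -0.1, 0.2]
finger_gap: 0.996
finger_force: 0.0
clock: 1.27
tool_pos: [0.4791, -0.0286, 0.1914]
tool_rot: [180.0, 0.0, 78.3]
contact_force: [0.2, 0.4, 0.6]
finger_gap: 0.999
finger_force: 0.0
clock: 1.93
tool_pos: [0.5872, 0.2429, 0.1697]
tool_rot: [179.9, -0.1, 105.0]
contact_force: [-0.5, -0.5, 0.8]
finger_gap: 0.997
finger_force: 0.0
[65 67 74] [156 151 156] [61 64 72]
[[0, 0, 640, 480, 304079], [401, 232, 49, 66, 1042], [400, 238, 1, 1, 1], [402, 238, 1, 1, 1], [409, 239, 1, 1, 1], [412, 238, 2, 2, 2]]
bay ((418.72308349609375, 264.015380859375), (51.044769287109375, 54.55300521850586), 15.255120277404785) [[0.461, -0.102], [0.558, -0.128], [0.535, -0.218], [0.439, -0.191]] [ 0.4984 -0.1595] [np.float64(0.092), np.float64(0.101), np.float64(0.093), np.float64(0.1)]
```

View pics/w1.png

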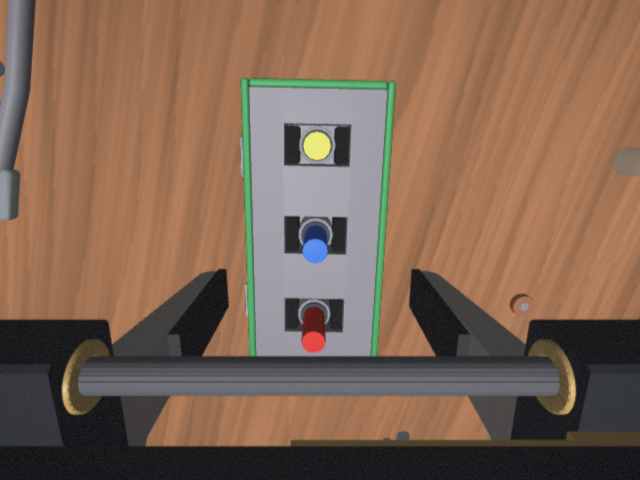

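The wrist view shows the case straight between the fingers, with the blue top disc at (315,250), yellow at (317,146) and red at (313,342). The bay is at (0.498, -0.160) and its size fits. I'll refine from the top discs on the z = 0.085 plane.

Run:
```python
from h import *
from plant import manip
w=load("w1.npz")
P=[]
for n,lo,hi,roi in(("blue",(105,120,150),(125,255,255),(290,340,235,270)),("yel",(25,100,180),(33,255,255),(290,340,125,170)),("red",(0,150,190),(5,255,255),(290,340,325,360))):
    (u,v),r=cv2.minEnclosingCircle(big(mask(w,lo,hi,roi)));p=plane(w,(u,v),.085);P.append(p);print(n,u,v,r,p.round(4))
d=P[1]-P[2];print(np.linalg.norm(d),np.degrees(np.arctan2(-d[0],d[1])))
s=manip.sense();print(s["tool_pos"],s["tool_rot"],(P[0]-s["tool_pos"])*100)
```

```text
blue 314.5517272949219 250.20689392089844 12.576851844787598 [0.5856 0.2426 0.085 ]
yel 316.5 145.6923065185547 13.918767929077148 [0.5692 0.3094 0.085 ]
red 313.0 341.5 11.10190200805664 [0.6023 0.1754 0.085 ]
0.13809861919276786 13.86195057082332
[0.58577567 0.23990616 0.16957283] [-1.79988189e+02 -2.02652089e-02  1.04818766e+02] [-0.0174893   0.2712343  -8.45728327]
```

Blue is at (0.5856, 0.2425), the spacing is 138 mm, and the yaw is 13.9°. I'll trim the pose, descend to z = 0.066 and close.

```bash
python3 -m pendant '[[0,0.2,-2,-0.8],[0,0,-2.5,0],[0,0,-2.4,0],[0,0,-1.6,0],[0,0,-1.1,0],[0,0,-0.8,0],[0,0,0,0],[0,0,0,0]]'
python3 -m pendant '[[0,0,0,0],[0,0,0,0],[0,0,0,0],[0,0,0,0],[0,0,0,0],[0,0,0,0],[0,0,0,0],[0,0,0,0]]' 255
python3 -m pendant '[[0,0,0,0],[0,0,0,0],[0,0,0,0],[0,0,0,0]]'
```

```text
clock: 2.65
tool_pos: [0.5855, 0.2383, 0.0669]
tool_rot: [-180.0, 0.0, 103.7]
contact_force: [0.3, 1.0, 0.3]
finger_gap: 0.999
finger_force: 0.0
clock: 3.32
tool_pos: [0.5853, 0.2387, 0.0666]
tool_rot: [-180.0, 0.0, 103.8]
contact_force: [0.4, 0.4, 0.3]
finger_gap: 0.444
finger_force: 0.0
clock: 3.65
tool_pos: [0.5855, 0.2387, 0.0665]
tool_rot: [180.0, -0.0, 103.8]
contact_force: [0.3, 0.3, -1.1]
finger_gap: 0.187
finger_force: 30.0
```

Gripped at 30 N with a gap of about 17 mm. Now the pull, slowly and straight up with small twists.

```bash
python3 -m pendant '[[0,0,0.2,2],[0,0,0.2,-2],[0,0,0.2,-2],[0,0,0.2,2],[0,0,0.2,2],[0,0,0.2,-2],[0,0,0.2,-2],[0,0,0.2,2]]'
python3 -m pendant '[[0,0,0.3,2],[0,0,0.3,-2],[0,0,0.3,-2],[0,0,0.3,2],[0,0,0.3,0],[0,0,0.3,0],[0,0,0.3,0],[0,0,0,0]]'
python3 - <<'E'
from plant import manip
import cv2
c=manip.camera("side");cv2.imwrite("pics/s1.png",cv2.resize(c["frame"][150:410,130:430],None,fx=2,fy=2))
E
```

```text
clock: 4.32
tool_pos: [0.5849, 0.2384, 0.0811]
tool_rot: [-179.9, 0.0, 103.6]
contact_force: [2.9, 0.2, -13.4]
finger_gap: 0.193
finger_force: 30.0
clock: 4.98
tool_pos: [0.5857, 0.2389, 0.1047]
tool_rot: [179.9, -0.0, 103.8]
contact_force: [-0.7, -0.6, -1.2]
finger_gap: 0.188
finger_force: 30.0
```

View pics/s1.png

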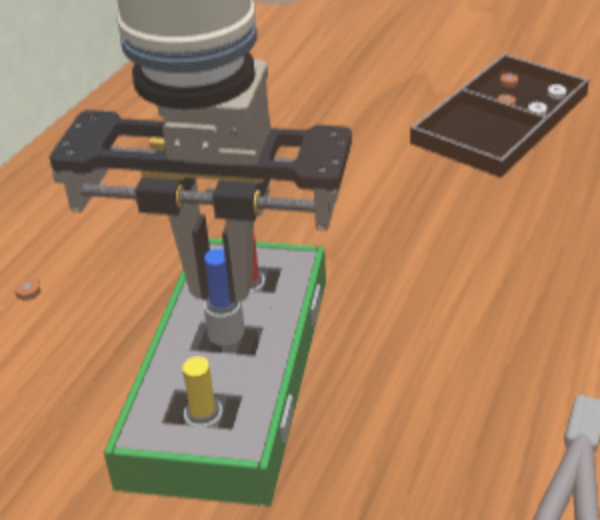

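The view shows the bell clear of the case at crop (225,320), with blue upright between the fingers and yellow and red still seated. I'll raise it above the red head and carry it to the bay.

```bash
python3 -m pendant '[[0,0,0.7,0],[0,0,1.2,0],[0,0,1.5,0],[0,0,1.5,0],[0,0,1.5,0],[0,0,1.0,0],[0,0,0.6,0],[0,0,0,0]]'
python3 -m pendant '[[-0.2,-1,0,0],[-0.4,-2,0,0],[-0.6,-2.5,0,0],[-0.6,-2.5,0,0],[-0.6,-2.5,0,0],[-0.6,-2.5,0,0],[-0.6,-2.5,0,0],[-0.6,-2.5,0,0]]'
python3 -m pendant '[[-0.6,-2.5,0,0],[-0.6,-2.5,0,0],[-0.6,-2.5,0,0],[-0.6,-2.5,0,0],[-0.6,-2.5,0,0],[-0.5,-2.5,0,0],[-0.4,-2.2,0,0],[-0.3,-1.8,0,0]]'
python3 -m pendant '[[-0.2,-1.5,-0.4,0],[0,-1,-1,0],[0,-0.6,-1,0],[0,0,-1,0],[0,0,-1,0],[0,0,-1,0],[0,0,-0.6,0],[0,0,0,0]]'
python3 -m pendant '[[0,0,0,0],[0,0,0,0]]'
python3 - <<'E'
from h import *
from plant import manip
c=manip.camera("side");np.savez("s2.npz",**c);cv2.imwrite("pics/s2.png",cv2.resize(c["frame"][80:260,300:460],None,fx=3,fy=3,interpolation=cv2.INTER_CUBIC))
p=manip.sense()["tool_pos"];T=np.linalg.inv(c["world_from_camera"])
for dz in(.019,-.019-.0375):
    q=c["K"]@(T[:3,:3]@(p+[0,0,dz])+T[:3,3]);print(dz,(q[:2]/q[2]).round(1))
E
```

```text
clock: 5.7
tool_pos: [0.5861, 0.239, 0.1855]
tool_rot: [179.8, -0.0, 103.8]
contact_force: [0.5, -0.0, -1.5]
finger_gap: 0.19
finger_force: 30.0
clock: 6.37
tool_pos: [0.5418, 0.0569, 0.1825]
tool_rot: [-179.9, -0.0, 103.8]
contact_force: [-0.3, -0.9, -1.5]
finger_gap: 0.192
finger_force: 30.0
clock: 7.03
tool_pos: [0.4995, -0.1331, 0.1826]
tool_rot: [-179.9, -0.0, 103.7]
contact_force: [0.0, -0.4, -2.1]
finger_gap: 0.19
finger_force: 30.0
clock: 7.7
tool_pos: [0.4984, -0.1613, 0.1218]
tool_rot: [-179.9, -0.1, 103.8]
contact_force: [-0.4, -0.5, -1.5]
finger_gap: 0.184
finger_force: 30.0
clock: 7.87
tool_pos: [0.4997, -0.1621, 0.1238]
tool_rot: [180.0, 0.0, 103.8]
contact_force: [-0.1, -0.5, -1.1]
finger_gap: 0.193
finger_force: 30.0
0.019 [373.5 156. ]
-0.056499999999999995 [371.2 189.5]
```

View pics/s2.png

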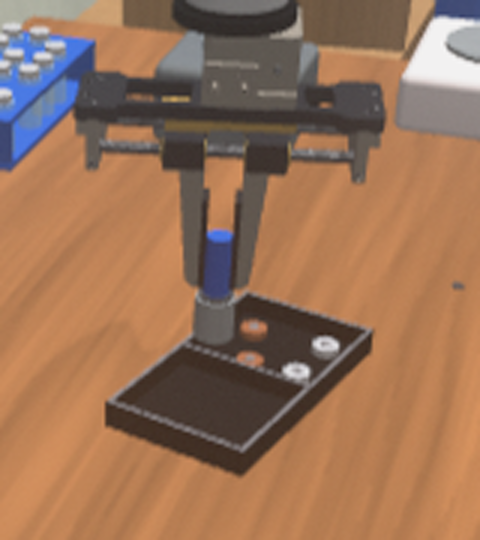

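The crop shows the head upright above the tray, with its bottom edge at full-image (371,194). No slip would put it at about 193, so the grip held. The floor is about 63 mm below the head, so I'll lower most of the way and then creep while watching the force.

```bash
python3 -m pendant '[[0,0,-0.7,0],[0,0,-1.2,0],[0,0,-1.2,0],[0,0,-1.0,0],[0,0,-0.7,0],[0,0,-0.4,0],[0,0,-0.2,0],[0,0,0,0]]'
python3 -m pendant '[[0,0,-0.1,0],[0,0,-0.1,0],[0,0,-0.1,0],[0,0,0,0],[0,0,0,0]]'
```

```text
clock: 8.58
tool_pos: [0.4992, -0.1623, 0.0693]
tool_rot: [-180.0, -0.0, 103.8]
contact_force: [0.4, -0.3, -1.3]
finger_gap: 0.188
finger_force: 30.0
clock: 9.0
tool_pos: [0.4994, -0.1624, 0.0667]
tool_rot: [180.0, 0.0, 103.8]
contact_force: [0.6, -0.6, -1.5]
finger_gap: 0.187
finger_force: 30.0
```

```bash
python3 -m pendant '[[0,0,-0.1,0],[0,0,-0.1,0],[0,0,-0.1,0],[0,0,0,0],[0,0,0,0]]'
python3 -m pendant '[[0,0,-0.1,0],[0,0,-0.1,0],[0,0,0,0]]' | sed -n '2p;4p'
```

```text
clock: 9.42
tool_pos: [0.4992, -0.1623, 0.0635]
tool_rot: [-180.0, -0.0, 103.8]
contact_force: [-0.5, 0.9, -2.2]
finger_gap: 0.187
finger_force: 30.0
tool_pos: [0.4996, -0.1624, 0.0625]
contact_force: [-2.8, 1.2, 10.9]
```

It is on the floor: an 11 N push at TCP z = 0.0625, against 0.061 expected. I'll ease off slightly and open.

```bash
python3 -m pendant '[[0,0,0.06,0],[0,0,0,0],[0,0,0,0]]' | sed -n '2p;4p'
python3 -m pendant '[[0,0,0,0],[0,0,0,0],[0,0,0,0],[0,0,0,0],[0,0,0,0],[0,0,0,0],[0,0,0,0],[0,0,0,0]]' 60
python3 - <<'E'
from plant import manip
import cv2
a=manip.camera("side")["frame"][130:270,320:440];b=manip.camera("wrist")["frame"]
cv2.imwrite("pics/p1.png",cv2.hconcat([cv2.resize(a,(360,420)),cv2.resize(b[60:480,100:540],(440,420))]))
E
```

```text
tool_pos: [0.4995, -0.1624, 0.0625]
contact_force: [-1.6, -0.0, 6.1]
clock: 10.58
tool_pos: [0.4993, -0.1623, 0.0621]
tool_rot: [-180.0, -0.0, 103.8]
contact_force: [-0.2, 0.4, -0.2]
finger_gap: 0.745
finger_force: 0.0
```

View pics/p1.png

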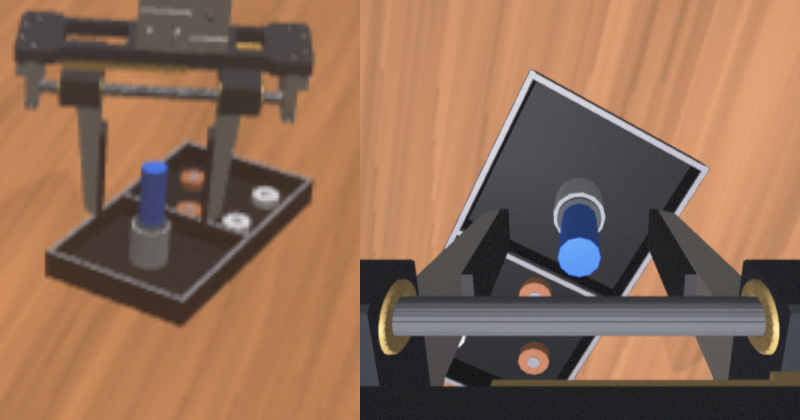

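The head stands upright and free inside the empty bay (side crop about (150,245)), with the fingers open on both sides. I'll retreat straight up and check.

```bash
python3 -m pendant '[[0,0,0.5,0],[0,0,1.5,0],[0,0,2.5,0],[0,0,3,0],[0,0,3,0],[0,0,2.5,0],[0,0,1.5,0],[0,0,0,0]]' | sed -n '2p;4p'
python3 -m pendant '[[0,0,0,0],[0,0,0,0],[0,0,0,0],[0,0,0,0]]' | head -1
python3 - <<'E'
from plant import manip
import cv2
cv2.imwrite("pics/p2.png",manip.camera("side")["frame"])
E
```

```text
tool_pos: [0.5012, -0.1629, 0.2111]
contact_force: [0.9, -0.3, -0.2]
clock: 11.68
```

View pics/p2.png

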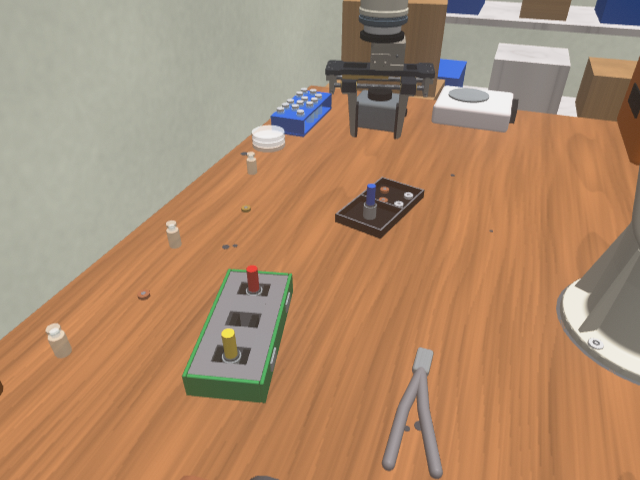

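The blue head stands upright in the bay at (371,202), red and yellow are still in their cutouts, and the gripper is clear.

```bash
python3 -c "from plant import manip; print(manip.finish_job())"
```

```text
the job is handed in; nothing more can be done
None
```

The blue head stands upright and released in the empty bay, the red and yellow heads are still in their cutouts, and the job was handed in at about 12 s; it returned no verdict.

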